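# Seal a cold-seal medication card with a sprung sealing pen

## Robot

A 7-joint arm with a two-finger parallel gripper is mounted at the origin on a cart in front of the work surface, level with it; the furniture and walls round the work are solid. World frame = base frame: x ahead of the robot, y to its left, z up, the work surface at z = 0. Lengths are in mm, angles in rad, forces in N, time in s.
With the tool pointing down it reaches from about 400 to 875 mm from the base axis. Payload 4.4 kg.
Tool frame: the origin (TCP) lies midway between the tips of the shut fingers; the grasp point (between the pads) lies 19 mm behind it; z points along the fingers, y is the line along which they close (so a half turn about z gives the same grasp; the last joint's range is limited). The gripper opens to 85 mm and grips with 20 to 120 N. Pads are 22 mm wide; open, the fingers measure 114 mm over their backs; the gripper's body (76 mm by 85 mm) begins 54 mm behind the grasp point. The pads swing forward as they close: fully open they stand 13 mm farther back than shut.
Start: joints at [-1.268, 0.628, 0.038, 1.517, -0.027, 0.996, -0.02], TCP at [234.3, 606.318, 231.313] pointing down, gripper open.
Joint ranges: [-3.06, 3.06], [-0.37, 2.12], [-1.25, 1.32], [0.18, 2.47], [-1.1, 4.24], [0.23, 1.98], [-2.94, 2.94]. Speed limits (rad/s): [2.57, 2.57, 3.14, 3.14, 3.14, 3.14, 3.14].

## Interface

Orientations are given as [roll, pitch, yaw] about the fixed x, y, z axes, in that order (R = Rz(yaw) Ry(pitch) Rx(roll)).
In Python, from cell import ctrl gives the robot as it stands.
- The arm moves only by the shell command python3 -m crank 'ROWS' [OPENING]. ROWS is JSON, a list that holds one entry, the list of rows, each a list of 4 numbers: the shift along the tool's x, y, z normalised to -1 to 1, where 1 is 2.5 cm, then the turn about the tool's z normalised to -1 to 1, where 1 is 0.08 rad. In form: [[[dx, dy, dz, turn], ...]]. A call has 1 to 12 rows; each row shifts and turns the commanded pose from where the row before left it, along the tool's axes as they then stand; what a row does not reach is not made up. A row lasts 1/12 s, in which the tool goes at most 41.7 mm and 7.16 degrees, less where a joint would pass 70% of its speed; a pose out of reach is approached as far as the arm can. A call with a number of a shift or a turn outside -1 to 1 is refused whole. A call with a gripper value outside its range is refused whole. OPENING is the closure, from -1 (fully open) to 1 (shut), set as the call begins (- or left out, the last holds). The fingers move at their own pace and stop on an object; the grip force is fixed at half the most. Time passes only in rows, so rows that do not move let the fingers close. It gives the time, the measured TCP pose, the force, the opening and the grip force at its end, in the units of the state.
- ctrl.read_state(): the state, without advancing time (a new reading comes with each control period).
- ctrl.get_image(name): name is "scene" or "top"; returns a dict with "img" (400x640x3 uint8, red, green, blue), "intrinsics" (3x3 intrinsics, pixels), "extrinsics" (4x4, takes a point from camera to world coordinates). Camera axes: x right, y up, looking along -z (the intrinsics and any distortion apply to the point x, -y, -z); pixel columns grow to the right and rows downward; lengths in mm; the calibration is good to about 2 mm. A picture is of the moment at which its call begins. There is no depth.
- ctrl.finish_job(): hands the job in; it is judged then, once.
Trained networks look in the newest picture that a camera, given by its name, has taken for a name from the list of things; names that differ only in an ending like _2 or _b are one class to them, and where a whole thing is asked for, a point or a joint stands for the part that bears it (a point fixed in the world has none). Each returns a list of dicts, best first, with "confidence" (0 to 1); they miss things now and then, are a little off and sometimes report something else, mostly with a low value. They report only what shows in the picture. A call takes as long as a camera call.
- ctrl.find_in(camera, target): "position" ([row, column] in pixels, amid what is visible of it).
- ctrl.trace(camera, target): "mask" (400x640 bool, what is visible of it) and "position" ([row, column] in pixels, amid what is visible of it).
- ctrl.place_of(camera, target): "position" ([row, column] in pixels: a listed point, or the origin of a listed thing).
The state is a dict: "clock": time; "qpos": joint angles; "qd": joint speeds; "tau": joint torques, N m; "eef_pos": TCP position; "tool_rot": TCP orientation; "force": force on the tool from outside, world axes, zero at the start; "torque": the same for the moment, N m; "width": finger opening in mm; "gripper_force": force on a finger pad.
Only numpy, scipy, OpenCV 4.12 (cv2) and the standard library are available. Lean on these libraries where they do the work, as an engineer would, in place of code of your own. Each camera call takes 0.05 s, during which the arm holds its last target. There are 200 camera calls.

## Task

Seal the folded medication card in the blue tray: take the green sealing pen from its holder and, starting at the left end of the fold (the fold is the side away from you), run its sprung tip slowly, at about 5 cm a second, along the plain margin of the upper leaf: towards you down the left edge, along the near edge and back up the right edge to the fold. Press gently but so that the tip visibly yields all the way (about half its travel), so the leaf ends flat, and stay off the foil windows. Then stand the pen fully home in its holder, and leave the other things where they are.

Things in the scene. Friction and masses are not known exactly. Their poses are not given: they have to be found in the camera images.
- sealing_tray: blue plastic sealing tray, fixed, 159 (x) x 223 (y) x 25 mm, holding a white fold-over medication card blisters down. Origin at the centre of its underside; x points to the card's fold (the side away from the robot), y to the left, z up. A 10 mm wide rim stands 3 mm above the closed card.
- card_leaf: upper leaf of the card, white, 136 (x) x 200 (y) mm, with 21 silver foil windows (3 rows of 7) and a pale blue band along the fold; hinged on the fold, standing ajar (near edge up to 50 mm up); a light press closes it and it stays. Origin on the fold at its middle, on the upper face (22 mm above the table); it runs to its own -x, z is its normal
- leaf_edge (a point): middle of the leaf's free (near) edge, on the upper face; its z axis is the leaf's normal. The foil windows cover the tray's x from -45 to 47 mm and y from -78 to 78 mm; the plain margin outside them is 21 to 23 mm wide
- sealing_pen: sealing pen standing upright in its holder: green handle with black rings, 20 mm diameter, 5 to 65 mm above the origin, black collar 29 mm diameter, 5 mm thick, steel shank 14 mm diameter below it, then a sprung plunger with a white 9 mm ball tip. 80 g. Origin on the axis at the collar's underside, which rests on the holder's mouth; z points up to the handle's end.
- pen_tip (a point): lowest point of the ball tip, 58 mm below the pen's origin when unpressed; the tip yields up to 8 mm into the pen, from 1.5 N at first touch to 6.3 N at the end of its travel (half travel: about 4 N)
- pen_holder: fixed holder: grey round foot 80 mm across with a white upright tube, 34 mm outside, 23 mm bore, mouth 75 mm above the table. Origin at the centre of its underside, z up
- holder_mouth (a point): centre of the holder's mouth, 75 mm above the table; with the pen parked the pen's origin lies here (within the bore's play of about 5 mm)
- seam_start (a point): point of the seam line on the closed leaf, left end of the fold, where the stroke begins: 45, 90 mm in the tray's x, y, 22 mm above the table; the seam line runs 10 mm inside the leaf's edge
- seam_left_mid (a point): point of the seam line on the closed leaf, middle of the left edge: -7, 90 mm in the tray's x, y, 22 mm above the table; the seam line runs 10 mm inside the leaf's edge
- seam_left_corner (a point): point of the seam line on the closed leaf, near left corner: -58, 90 mm in the tray's x, y, 22 mm above the table; the seam line runs 10 mm inside the leaf's edge
- seam_near_left (a point): point of the seam line on the closed leaf, quarter point of the near edge, left: -58, 45 mm in the tray's x, y, 22 mm above the table; the seam line runs 10 mm inside the leaf's edge
- seam_near_mid (a point): point of the seam line on the closed leaf, middle of the near edge: -58, 0 mm in the tray's x, y, 22 mm above the table; the seam line runs 10 mm inside the leaf's edge
- seam_near_right (a point): point of the seam line on the closed leaf, quarter point of the near edge, right: -58, -45 mm in the tray's x, y, 22 mm above the table; the seam line runs 10 mm inside the leaf's edge
- seam_right_corner (a point): point of the seam line on the closed leaf, near right corner: -58, -90 mm in the tray's x, y, 22 mm above the table; the seam line runs 10 mm inside the leaf's edge
- seam_right_mid (a point): point of the seam line on the closed leaf, middle of the right edge: -7, -90 mm in the tray's x, y, 22 mm above the table; the seam line runs 10 mm inside the leaf's edge
- seam_end (a point): point of the seam line on the closed leaf, right end of the fold, where the stroke ends: 45, -90 mm in the tray's x, y, 22 mm above the table; the seam line runs 10 mm inside the leaf's edge
- gallipot: small steel bowl, 97 mm across, 66 mm high; bystander; origin at the centre of its underside
- calculator: grey desk calculator lying flat, 150x108x21 mm; bystander; origin at the centre of its underside
- pe_bottle_red: white plastic bottle with a red cap, 72 mm across, 122 mm high; bystander; origin at the centre of its underside
- vial_big2: small glass vial with a teal cap, 33 mm across, 56 mm high; bystander; origin at the centre of its underside

How it is judged (in metres and radians):
On the way, in this order (a step that is already met when the one before it is completed fails the run):
1. the pen's tip presses (over 2 N) on the margin of the leaf at the left end of the fold, within 11 mm of the seam line point (horizontal distance between pen_tip and seam_start below 0.011 m and contact force between sealing_pen and card_leaf above 2 N), for 0.05 s.
2. the pen's tip presses (over 2 N) on the margin of the leaf at the middle of the left edge, within 11 mm of the seam line point (horizontal distance between pen_tip and seam_left_mid below 0.011 m and contact force between sealing_pen and card_leaf above 2 N), for 0.05 s.
3. the pen's tip presses (over 2 N) on the margin of the leaf at the near left corner, within 11 mm of the seam line point (horizontal distance between pen_tip and seam_left_corner below 0.011 m and contact force between sealing_pen and card_leaf above 2 N), for 0.05 s.
4. the pen's tip presses (over 2 N) on the margin of the leaf at the left part of the near edge, within 11 mm of the seam line point (horizontal distance between pen_tip and seam_near_left below 0.011 m and contact force between sealing_pen and card_leaf above 2 N), for 0.05 s.
5. the pen's tip presses (over 2 N) on the margin of the leaf at the middle of the near edge, within 11 mm of the seam line point (horizontal distance between pen_tip and seam_near_mid below 0.011 m and contact force between sealing_pen and card_leaf above 2 N), for 0.05 s.
6. the pen's tip presses (over 2 N) on the margin of the leaf at the right part of the near edge, within 11 mm of the seam line point (horizontal distance between pen_tip and seam_near_right below 0.011 m and contact force between sealing_pen and card_leaf above 2 N), for 0.05 s.
7. the pen's tip presses (over 2 N) on the margin of the leaf at the near right corner, within 11 mm of the seam line point (horizontal distance between pen_tip and seam_right_corner below 0.011 m and contact force between sealing_pen and card_leaf above 2 N), for 0.05 s.
8. the pen's tip presses (over 2 N) on the margin of the leaf at the middle of the right edge, within 11 mm of the seam line point (horizontal distance between pen_tip and seam_right_mid below 0.011 m and contact force between sealing_pen and card_leaf above 2 N), for 0.05 s.
9. the pen's tip presses (over 2 N) on the margin of the leaf at the right end of the fold, within 11 mm of the seam line point (horizontal distance between pen_tip and seam_end below 0.011 m and contact force between sealing_pen and card_leaf above 2 N), for 0.05 s.
At the end, for the whole second after the job is handed in: The leaf lies flat (within 0.04 rad of level); the pen stands released and at rest in its holder, upright within 0.15 rad, its collar within 5 mm of the mouth's height and 8 mm of its axis (angle between leaf_edge's own z axis and vertical below 0.04 rad and horizontal distance between sealing_pen and holder_mouth below 0.008 m and z of sealing_pen in the frame of pen_holder between 0.07 and 0.08 m and angle between sealing_pen's own z axis and vertical below 0.15 rad and linear speed of sealing_pen below 0.02 m/s); the robot touches nothing.
It fails at once if the leaf is pressed with the pen harder than 20 N (contact force between sealing_pen and card_leaf above 20 N).
It fails at once if the pen presses on the foil windows (over 1 N, tip more than 1 mm inside the window field) (contact force between sealing_pen and card_leaf above 1 N and x of pen_tip in the frame of sealing_tray between -0.044 and 0.046 m and y of pen_tip in the frame of sealing_tray between -0.077 and 0.077 m).
It fails at once if the pen moves faster than 0.12 m/s while pressing on the leaf (over 1 N) (contact force between sealing_pen and card_leaf above 1 N and linear speed of sealing_pen above 0.12 m/s).
It fails at once if a bystander (bowl, calculator, bottle or vial) is shifted by more than 30 mm (distance of any of gallipot, calculator, pe_bottle_red, vial_big2 from where it was at the start of the episode above 0.03 m).
It also fails if it takes over 64 s, if anything falls off the work surface, if the arm or the gripper's body presses on something with over 40 N, if the wrist force passes 120 N, or if a joint passes its speed limit or range.

## Working session

There is one attempt and no reset: what is moved stays moved. The work goes in short steps, Python scripts to look and compute and a shell command to move; the robot and the scene stay as the last step left them, time stands still between calls to the robot, and variables do not carry over. Pictures are saved under pics/ and viewed, at most 10 in all, crops included, and the job is handed in when it is done.

```bash
mkdir -p pics; cat > h.py <<'E'
import numpy as np, cv2
from cell import ctrl
def ray(c,px,z):
    K=np.array(c["intrinsics"]);E=np.array(c["extrinsics"])
    d=np.linalg.inv(K)@np.array([px[1],px[0],1.0]); d=np.array([d[0],-d[1],-d[2]])
    w=E[:3,:3]@d; o=E[:3,3]; return o+w*(z-o[2])/w[2]
def save(c,n): cv2.imwrite("pics/"+n,np.ascontiguousarray(c["img"][:,:,::-1]))
E
python3 - <<'E'
from h import *
Z=dict(sealing_tray=0,sealing_pen=75,pen_holder=0,holder_mouth=75,seam_start=22,seam_left_corner=22,seam_near_mid=22,seam_right_corner=22,seam_end=22,gallipot=0,calculator=0,pe_bottle_red=0,vial_big2=0,card_leaf=22)
for n in("scene","top"):
    c=ctrl.get_image(n); save(c,n+"0.png"); print(n,np.round(np.array(c["extrinsics"])[:3,3]))
    for t,z in Z.items():
        for r in ctrl.place_of(n,t)[:2]: print(t,np.round(r["position"]),round(r["confidence"],2),np.round(ray(c,r["position"],z),1))
s=ctrl.read_state();print({k:np.round(s[k],3).tolist() for k in s})
E
```

```text
scene [ -40. 1003.  807.]
sealing_pen [250. 264.] 0.59 [530.8 332.3  75. ]
pen_holder [275. 268.] 0.91 [519.  339.5  -0. ]
pen_holder [249. 269.] 0.6 [581.4 252.9   0. ]
holder_mouth [250. 269.] 0.94 [522.  325.7  75. ]
seam_left_corner [237. 326.] 0.94 [457.1 151.1  22. ]
seam_left_corner [252. 266.] 0.22 [563.6 289.7  22. ]
seam_near_mid [221. 335.] 0.67 [471.6  74.4  22. ]
seam_right_corner [221. 336.] 0.67 [468.3  71.9  22. ]
seam_right_corner [204. 348.] 0.66 [480.3 -23.1  22. ]
seam_end [196. 320.] 0.76 [579.8 -17.9  22. ]
gallipot [180. 376.] 0.88 [ 479.9 -228.9    0. ]
gallipot [207. 351.] 0.25 [481.  -43.9   0. ]
calculator [313. 304.] 0.69 [371.5 399.1   0. ]
pe_bottle_red [268. 204.] 0.89 [682.3 403.9  -0. ]
pe_bottle_red [236. 328.] 0.72 [467.8 121.5   0. ]
vial_big2 [271. 226.] 0.82 [625.7 383.6   0. ]
top [ 326.   78. 1103.]
sealing_tray [218. 331.] 0.63 [521.9  74.6   0. ]
sealing_pen [200. 243.] 0.48 [529.9 329.   75. ]
sealing_pen [238. 301.] 0.36 [442.2 151.4  75. ]
pen_holder [210. 249.] 0.7 [517. 324.   0.]
holder_mouth [207. 241.] 0.71 [510.5 331.2  75. ]
seam_st
[... 301 characters left out ...]
eam_end [234. 346.] 0.4 [474.2  25.2  22. ]
gallipot [244. 430.] 0.78 [ 476.  -226.3    0. ]
gallipot [206. 240.] 0.34 [526.2 354.3   0. ]
calculator [253. 219.] 0.91 [379.3 389.7   0. ]
pe_bottle_red [154. 232.] 0.87 [687.9 405.    0. ]
vial_big2 [177. 231.] 0.52 [611.6 396.    0. ]
card_leaf [191. 333.] 0.74 [597.8  78.   22. ]
{'clock': 1.5, 'qpos': [-1.268, 0.628, 0.038, 1.517, -0.027, 0.996, -0.02], 'qd': [0.001, 0.001, -0.001, -0.0, 0.0, 0.001, 0.001], 'tau': [-0.0, -56.327, 1.226, -19.378, 0.011, 0.002, -0.0], 'eef_pos': [234.32, 606.308, 231.308], 'tool_rot': [3.142, -0.0, 2.773], 'force': [0.722, 0.353, 0.286], 'torque': [-0.019, 0.056, 0.004], 'gripper_force': 0.0, 'width': 85.512}
```

```bash
python3 - <<'E'
import cv2
a=cv2.imread("pics/top0.png")[130:270,190:390]; cv2.imwrite("pics/topc.png",cv2.resize(a,None,fx=4,fy=4,interpolation=2))
a=cv2.imread("pics/scene0.png")[150:350,170:400]; cv2.imwrite("pics/scc.png",cv2.resize(a,None,fx=3,fy=3,interpolation=2))
E
```

```text
(no output)
```

View pics/topc.png

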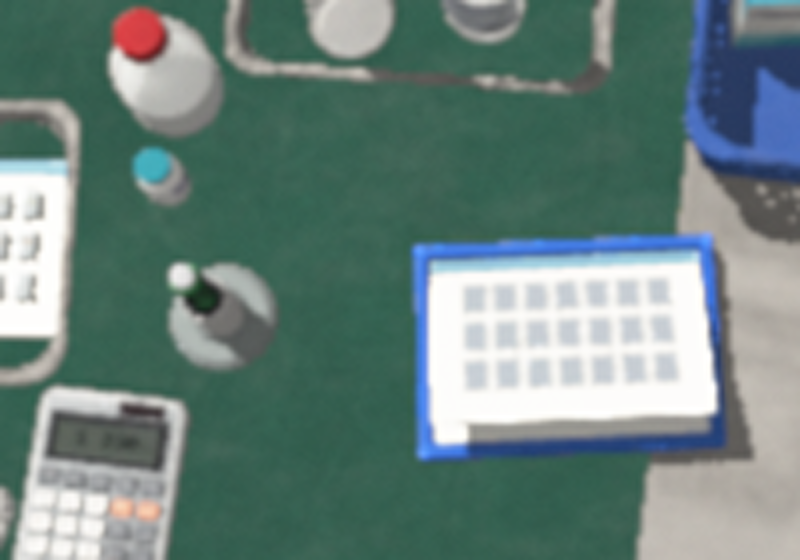

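View pics/scc.png

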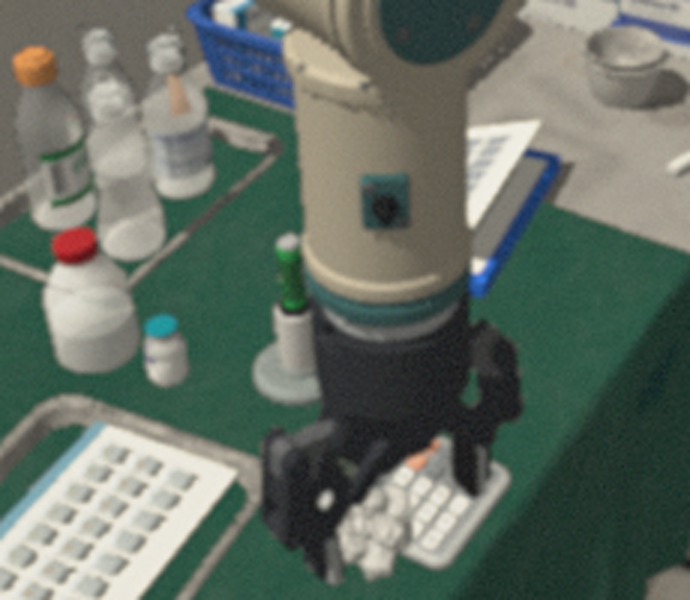

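```bash
cat > fit.py <<'E'
from h import *
from scipy.optimize import minimize
def proj(c,P):
    K=np.array(c["intrinsics"]);E=np.array(c["extrinsics"])
    q=(np.asarray(P)-E[:3,3])@E[:3,:3]; q=np.c_[q[:,0],-q[:,1],-q[:,2]]@K.T
    return q[:,:2]/q[:,2:]
def boxmask(c,p,S=4):
    x,y,a=p; B=np.array([[sx*79.5,sy*111.5,z] for sx in(-1,1) for sy in(-1,1) for z in(0,25)])
    R=np.array([[np.cos(a),-np.sin(a)],[np.sin(a),np.cos(a)]])
    W=np.c_[B[:,:2]@R.T+[x,y],B[:,2]]
    uv=(proj(c,W)+.5)*S-.5
    return cv2.convexHull(uv.astype(np.float32))
if __name__=="__main__":
    c=ctrl.get_image("top")
    im=c["img"].astype(int); r,g,b=im[...,0],im[...,1],im[...,2]
    roi=np.zeros(r.shape,bool); roi[180:255,285:380]=1
    m=(roi&(b>r+50)&(b>110)&(b>g+40)).astype(np.uint8)
    n,l,st,_=cv2.connectedComponentsWithStats(m); m=(l==1+np.argmax(st[1:,4])).astype(np.uint8)
    M=cv2.resize(m,None,fx=4,fy=4,interpolation=0); pts=np.argwhere(M)[:,::-1]
    H=cv2.convexHull(pts.astype(np.int32))
    A=np.zeros(M.shape,np.uint8);cv2.fillPoly(A,[H],1)
    def cost(p):
        Bm=np.zeros(M.shape,np.uint8);h=boxmask(c,p)
        cv2.fillPoly(Bm,[np.round(h*16).astype(np.int32)],1,shift=4)
        return float((A!=Bm).sum())
    best=min((minimize(cost,[520,75,a],method="Nelder-Mead",options=dict(initial_simplex=np.array([[520,75,a],[530,75,a],[520,85,a],[520,75,a+.05]]))) for a in(-.05,0,.05,.1)),key=lambda s:s.fun)
    print(best.x,best.fun,A.sum())
    x,y,a=best.x
    for t,(u,v) in dict(seam_start=(45,90),seam_left_corner=(-58,90),seam_right_corner=(-58,-90),seam_end=(45,-90)).items(): print(t,x+np.cos(a)*u-np.sin(a)*v,y+np.sin(a)*u+np.cos(a)*v)
    # pen cap triangulation
    s=ctrl.get_image("scene")
    for cc,px in((c,(199.2,235)),(s,(230.3,266.3))):
        print("cap",ray(cc,px,140),ray(cc,px,133))
    # green handle, rough
    gm=(g>r+25)&(g>b+15)&(g>60)
    # foot mask
    for n in("pen_holder","sealing_pen"):
      for cam,cc in(("top",c),("scene",s)):
        for q in ctrl.trace(cam,n)[:1]:
            w=np.argwhere(q["mask"]); print(n,cam,q["confidence"],w.min(0),w.max(0),w.mean(0))
E
python3 fit.py
```

```text
[5.24510321e+02 7.59682095e+01 1.57185822e-01] 961.0 66956
seam_start 554.867006910505 171.9029351920202
seam_left_corner 453.13681940548275 155.77938253781286
seam_right_corner 481.3139017138063 -22.00152766513878
seam_end 583.0440892188286 -5.877975010931436
cap [517.0370584  334.30780879 140.        ] [518.42634993 336.16850715 133.        ]
cap [519.83497507 330.71925742 140.        ] [525.70695115 323.66327543 133.        ]
pen_holder top 0.7 [188 294] [244 371] [216.31551596 331.89755011]
pen_holder scene 0.68 [254 255] [284 276] [270.61829026 265.97415507]
sealing_pen top 0.46 [188 294] [244 371] [216.37330373 332.0160375 ]
sealing_pen scene 0.78 [229 263] [255 272] [242.60352423 267.14537445]
```

```bash
python3 - <<'E'
from fit import *
c=ctrl.get_image("top"); im=cv2.resize(np.ascontiguousarray(c["img"][:,:,::-1])[130:270,210:390],None,fx=4,fy=4,interpolation=2)
T=lambda P:np.round(((proj(c,P)+.5-[210,130])*4)).astype(int)
x,y,a=524.5,76,.157
R=np.array([[np.cos(a),-np.sin(a)],[np.sin(a),np.cos(a)]])
W=lambda L,z:np.c_[np.array(L,float)@R.T+[x,y],np.full(len(L),z)]
for L,z,col in(([(79,111),(79,-111),(-79,-111),(-79,111)],25,(0,0,255)),([(47,78),(47,-78)],22,(0,255,255)),([(45,90),(45,-90)],22,(255,0,255))):
    cv2.polylines(im,[T(W(L,z))],True,col,1)
t=np.linspace(0,6.28,60)
cv2.polylines(im,[T(np.c_[518.5+40*np.cos(t),332+40*np.sin(t),0*t+5])],True,(0,0,255),1)
cv2.polylines(im,[T([[518.5,332,75],[518.5,332,140]])],False,(0,0,255),1)
cv2.imwrite("pics/ov.png",im)
E
python3 -m crank '[[[0,0,0,-0.94],[0,0,0,-0.94],[0,0,0,-0.94],[0,0,0,-0.94],[0,0,0,-0.94],[0,0,0,-0.94],[0,0,0,-0.94],[0,0,0,0]]]' -1
```

```text
clock: 2.52
eef_pos: [234.4, 606.3, 231.3]
tool_rot: [3.141, -0.0, -2.982]
force: [-0.4, -0.1, 0.2]
width: 85.4
gripper_force: 0.0
```

View pics/ov.png

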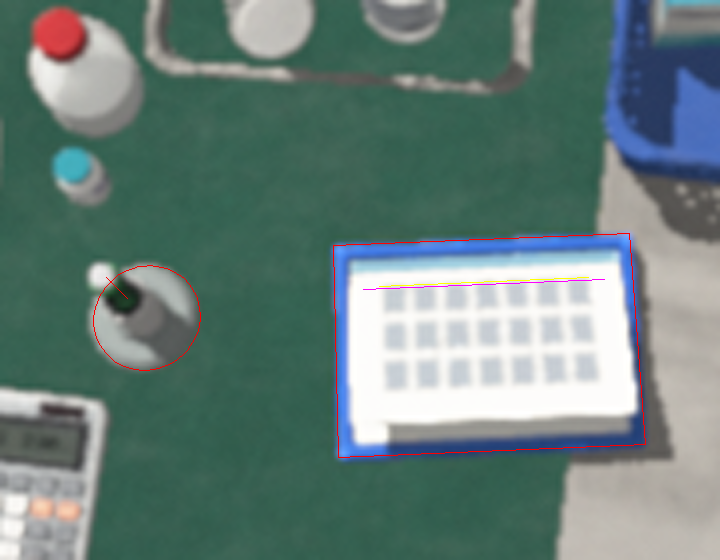

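```bash
python3 -m crank '[[[-0.79,-1,0,0],[-0.79,-1,0,0],[-0.79,-1,0,0],[-0.79,-1,0,0],[-0.79,-1,0,0],[-0.79,-1,0,0],[-0.79,-1,0,0],[-0.79,-1,0,0],[-0.79,-1,0,0],[-0.79,-1,0,0],[-0.79,-1,0,0],[-0.78,-1,0,0]]]' -1
python3 -m crank '[[[0,-0.6,0,0],[0,0,0,0],[0,0,0,0]]]'
python3 - <<'E'
from fit import *
for n in("scene","top"):
    c=ctrl.get_image(n); save(c,n+"1.png")
E
python3 -c "
import cv2
a=cv2.imread('pics/scene1.png')[130:330,180:380]; cv2.imwrite('pics/s1.png',cv2.resize(a,None,fx=3,fy=3,interpolation=2))"
```

```text
clock: 3.52
eef_pos: [516.3, 346.0, 231.4]
tool_rot: [3.141, 0.0, -2.986]
force: [-0.3, 1.1, -0.2]
width: 85.5
gripper_force: 0.0
clock: 3.77
eef_pos: [517.4, 331.8, 231.3]
tool_rot: [3.141, -0.001, -2.987]
force: [-0.2, 0.8, 0.3]
width: 85.4
gripper_force: 0.0
```

View pics/s1.png

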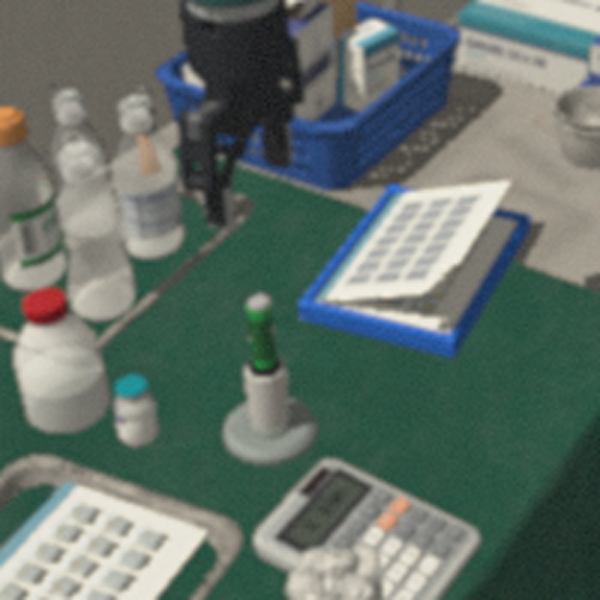

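```bash
python3 - <<'E'
from fit import *
s=ctrl.get_image("scene")
print("tcp",proj(s,[[517.4,331.8,231]]))
print("pen line pred",proj(s,[[518,332,z] for z in(0,75,105,140)]))
for px,z in(((273.3,269.7),5),((252.7,268.3),75),((230,266.3),140)): print(ray(s,px,z))
# green handle centroid
for n,c in(("scene",s),("top",None)):
    if c is None: c=ctrl.get_image("top")
    for t,z in(("sealing_pen",75),("pen_holder",0),("holder_mouth",75)):
        for q in ctrl.place_of(n,t)[:1]: print(n,t,q["confidence"],q["position"],ray(c,q["position"],z))
E
```

```text
tcp [[263.98184173 199.52894912]]
pen line pred [[270.52408423 273.62059409]
 [268.48781011 251.4370825 ]
 [267.62976079 242.08934943]
 [266.59497606 230.81623118]]
[517.08100939 336.27600133   5.        ]
[515.52734407 336.1452307   75.        ]
[520.54586515 329.76145417 140.        ]
scene sealing_pen 0.63 [251.7, 266.4] [521.88933851 335.47803716  75.        ]
scene pen_holder 0.91 [273.0, 272.4] [515.18851239 327.61858428   0.        ]
scene holder_mouth 0.77 [249.5, 266.2] [527.40101715 328.88917522  75.        ]
top sealing_pen 0.53 [201.6, 241.4] [525.13609583 332.46878098  75.        ]
top pen_holder 0.63 [210.3, 249.3] [515.84068688 322.95002599   0.        ]
top holder_mouth 0.71 [206.2, 240.1] [511.59977148 333.9258786   75.        ]
```

```bash
python3 -m crank '[[[-0.03,0,0.71,0],[0,0,0.71,0],[0,0,0.71,0],[0,0,0.71,0],[0,0,0.71,0],[0,0,0.71,0],[0,0,0.71,0],[0,0,0.71,0],[0,0,0,0],[0,0,0,0]]]'
python3 -m crank '[[[0,0,0,0],[0,0,0,0],[0,0,0,0],[0,0,0,0],[0,0,0,0],[0,0,0,0],[0,0,0,0],[0,0,0,0]]]' 1
```

```text
clock: 5.1
eef_pos: [517.7, 332.2, 88.7]
tool_rot: [-3.141, -0.002, -2.984]
force: [-0.4, 0.4, -0.0]
width: 85.6
gripper_force: 0.0
clock: 5.77
eef_pos: [518.6, 332.7, 89.9]
tool_rot: [3.141, 0.001, -2.984]
force: [-0.1, -0.5, 6.2]
width: 18.5
gripper_force: 58.4
```

```bash
python3 -m crank '[[[0,0,-0.4,0],[0,0,-0.5,0],[0,0,-0.6,0],[0,0,-0.6,0],[0,0,-0.6,0],[0,0,-0.5,0],[0,0,0,0],[0,0,0,0]]]'
python3 - <<'E'
from fit import *
ims=[]
s=ctrl.read_state();p=np.array(s["eef_pos"]);print(p,s["force"],s["width"])
for n in("scene","top"):
    c=ctrl.get_image(n)
    for q in ctrl.place_of(n,"pen_tip")[:1]: print(n,q["confidence"],q["position"],ray(c,q["position"],p[2]-73))
    P=proj(c,[p,p-[0,0,15],p-[0,0,73]]); print(P)
    im=np.ascontiguousarray(c["img"][:,:,::-1]); 
    u,v=P[2].astype(int); a=im[v-50:v+50,u-50:u+50]; a=cv2.resize(a,None,fx=4,fy=4,interpolation=2)
    for w in P: cv2.circle(a,tuple(int(k) for k in (w+.5-[u-50,v-50])*4),2,(0,0,255),-1)
    ims.append(a)
cv2.imwrite("pics/grasp.png",np.hstack(ims))
E
```

```text
clock: 6.43
eef_pos: [518.7, 332.7, 170.4]
tool_rot: [3.141, 0.002, -2.984]
force: [-0.7, 0.6, -1.6]
width: 18.4
gripper_force: 58.6
[518.72308755 332.71568252 170.39499152] [-0.69944604  0.61815113 -1.58153129] 18.36657867903159
scene 0.64 [179.2, 376.8] [418.62189827 -86.10094319  97.39499152]
[[265.24016932 220.7514384 ]
 [265.70602428 225.78973932]
 [267.44063347 244.54983374]]
top 0.18 [245.9, 429.8] [ 457.97105122 -197.75927666   97.39499152]
[[233.01189395 196.01346284]
 [234.35908418 197.33543663]
 [239.20785234 202.09344651]]
```

View pics/grasp.png

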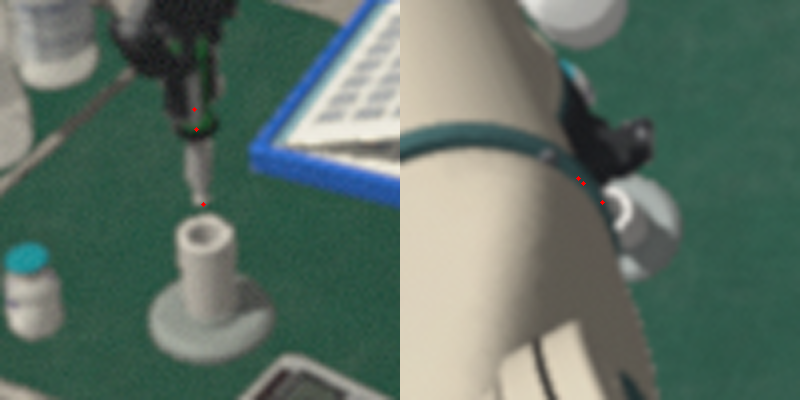

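```bash
python3 -m crank '[[[-0.05,-0.6,0,0],[-0.05,-0.9,0,0],[-0.05,-0.9,0,0],[-0.05,-0.9,0,0],[-0.05,-0.9,0,0],[-0.05,-0.9,0,0],[-0.06,-0.9,0,0],[-0.06,-0.58,0,0],[0,0,0.4,0],[0,0,0.4,0],[0,0,0,0],[0,0,0,0]]]'
```

```text
clock: 7.63
eef_pos: [553.1, 172.7, 148.0]
tool_rot: [3.141, -0.003, -2.982]
force: [0.5, -0.2, -1.8]
width: 18.3
gripper_force: 58.6
```

```bash
python3 -m crank '[[[-0.07,-0.04,0.4,0],[0,0,0.4,0],[0,0,0.4,0],[0,0,0.3,0],[0,0,0,0],[0,0,0,0]]]'
python3 -m crank '[[[0,0,0.12,0],[0,0,0.12,0],[0,0,0.12,0],[0,0,0.12,0],[0,0,0.12,0],[0,0,0,0],[0,0,0,0]]]'
```

```text
clock: 8.13
eef_pos: [555.8, 170.9, 111.0]
tool_rot: [-3.141, -0.002, -2.984]
force: [0.1, 0.4, -0.9]
width: 18.6
gripper_force: 58.6
clock: 8.72
eef_pos: [556.3, 170.9, 96.6]
tool_rot: [3.142, -0.0, -2.984]
force: [-0.5, 0.7, -1.1]
width: 18.6
gripper_force: 58.7
```

```bash
python3 -m crank '[[[-0.0,0.04,0.08,0],[0,0,0.08,0],[0,0,0.08,0],[0,0,0,0],[0,0,0,0],[0,0,0,0]]]'
python3 - <<'E'
from fit import *
c=ctrl.get_image("scene")
p=np.array(ctrl.read_state()["eef_pos"]);print(p,ctrl.read_state()["force"])
P=proj(c,[p-[0,0,15],[p[0],p[1],22],[554.9,171.9,22]]);print(P);u,v=P[1].astype(int)
a=cv2.resize(np.ascontiguousarray(c["img"][:,:,::-1])[v-60:v+40,u-60:u+60],None,fx=5,fy=5,interpolation=2)
for w in P[1:]: cv2.circle(a,tuple(int(k) for k in (w+.5-[u-60,v-60])*5),2,(0,0,255),-1)
cv2.imwrite("pics/press.png",a)
E
```

```text
clock: 9.22
eef_pos: [556.5, 172.1, 91.1]
tool_rot: [3.141, 0.001, -2.984]
force: [0.4, 0.5, 2.9]
width: 18.5
gripper_force: 58.9
[556.48857805 172.11452061  91.0608111 ] [-0.06133222 -0.50119723  2.5057648 ]
[[291.46493277 214.35536947]
 [292.25389156 229.77925125]
 [292.75938073 229.91317079]]
```

View pics/press.png

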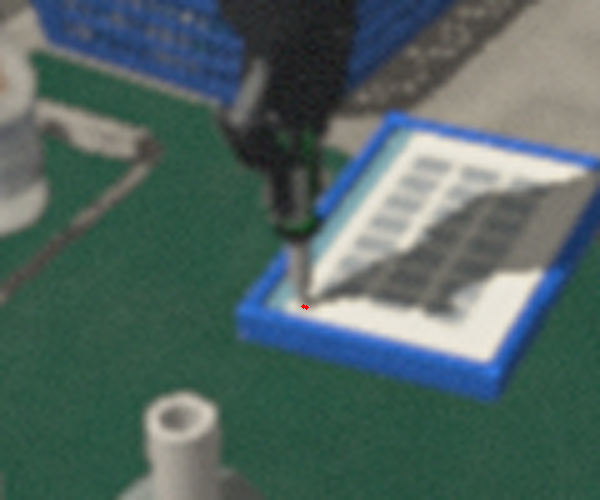

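```bash
python3 -m crank '[[[0.1,0,0,0],[0.175,0,0,0],[0.175,0,0,0],[0.175,0,0,0],[0.175,0,0,0],[0.175,0,0,0],[0.175,0,0,0],[0.175,0,0,0],[0.175,0,0,0],[0.175,0,0,0],[0.175,0,0,0],[0.175,0,0,0]]]'
```

```text
clock: 10.27
eef_pos: [505.8, 163.9, 90.8]
tool_rot: [3.142, 0.0, -2.984]
force: [2.6, 0.2, 3.0]
width: 18.5
gripper_force: 59.0
```

```bash
python3 -m crank '[[[0.18,0,0,0],[0.18,0,0,0],[0.18,0,0,0],[0.18,0,0,0],[0.18,0,0,0],[0.18,0,0,0],[0.18,0,0,0],[0.18,0,0,0],[0.18,0,0,0],[0.18,0,0,0],[0.18,0,0,0],[0.15,0,0,0]]]'
python3 -m crank '[[[0,0,0,0],[0,0,0,0]]]'
```

```text
clock: 11.27
eef_pos: [453.0, 155.6, 90.8]
tool_rot: [-3.142, -0.0, -2.984]
force: [3.3, 0.9, 2.5]
width: 18.5
gripper_force: 59.0
clock: 11.43
eef_pos: [451.7, 155.3, 90.5]
tool_rot: [-3.141, -0.004, -2.984]
force: [-0.3, -0.1, 3.5]
width: 18.6
gripper_force: 59.0
```

```bash
python3 -m crank '[[[-0.02,-0.1,0,0],[-0.02,-0.175,0,0],[-0.02,-0.175,0,0],[0,-0.175,0,0],[0,-0.175,0,0],[0,-0.175,0,0],[0,-0.175,0,0],[0,-0.175,0,0],[0,-0.175,0,0],[0,-0.175,0,0],[0,-0.175,0,0],[0,-0.175,0,0]]]'
python3 -m crank '[[[0,-0.175,0,0],[0,-0.175,0,0],[0,-0.175,0,0],[0,-0.175,0,0],[0,-0.175,0,0],[0,-0.175,0,0],[0,-0.175,0,0],[0,-0.175,0,0],[0,-0.175,0,0],[0,-0.175,0,0],[0,-0.175,0,0],[0,-0.175,0,0]]]'
```

```text
clock: 12.43
eef_pos: [463.1, 105.4, 90.8]
tool_rot: [3.142, -0.0, -2.984]
force: [-1.5, 3.0, 2.0]
width: 18.6
gripper_force: 59.2
clock: 13.43
eef_pos: [471.3, 53.6, 90.8]
tool_rot: [-3.142, -0.0, -2.984]
force: [-0.4, 4.2, 2.7]
width: 18.5
gripper_force: 59.2
```

```bash
python3 -m crank '[[[0.02,-0.175,0,0],[0.02,-0.175,0,0],[0.02,-0.175,0,0],[0,-0.175,0,0],[0,-0.175,0,0],[0,-0.175,0,0],[0,-0.175,0,0],[0,-0.175,0,0],[0,-0.175,0,0],[0,-0.175,0,0],[0,-0.175,0,0],[0,-0.175,0,0]]]'
python3 -m crank '[[[0,-0.175,0,0],[0,-0.175,0,0],[0,-0.175,0,0],[0,-0.175,0,0],[0,-0.17,0,0],[0,-0.04,0,0],[0,0,0,0],[0,0,0,0]]]'
```

```text
clock: 14.43
eef_pos: [478.0, 1.5, 90.8]
tool_rot: [3.142, -0.0, -2.984]
force: [-1.0, 2.9, 2.5]
width: 18.7
gripper_force: 59.2
clock: 15.1
eef_pos: [481.7, -21.8, 90.8]
tool_rot: [-3.14, -0.0, -2.985]
force: [0.6, -1.8, 2.2]
width: 18.8
gripper_force: 59.0
```

```bash
python3 -m crank '[[[-0.1,0,0,0],[-0.175,0,0,0],[-0.175,0,0,0],[-0.175,0,0,0],[-0.175,0,0,0],[-0.175,0,0,0],[-0.175,0,0,0],[-0.175,0,0,0],[-0.175,0,0,0],[-0.175,0,0,0],[-0.175,0,0,0],[-0.175,0,0,0]]]'
python3 -m crank '[[[-0.175,0,0,0],[-0.175,0,0,0],[-0.175,0,0,0],[-0.175,0,0,0],[-0.175,0,0,0],[-0.175,0,0,0],[-0.175,0,0,0],[-0.175,0,0,0],[-0.175,0,0,0],[-0.175,0,0,0],[-0.175,0,0,0],[-0.15,0,0,0]]]'
python3 -m crank '[[[0,0,0,0],[0,0,0,0],[0,0,0,0]]]'
```

```text
clock: 16.1
eef_pos: [532.1, -12.5, 90.8]
tool_rot: [3.142, 0.0, -2.984]
force: [-2.6, -0.9, 2.9]
width: 18.3
gripper_force: 59.1
clock: 17.1
eef_pos: [583.4, -4.3, 90.8]
tool_rot: [3.142, 0.0, -2.984]
force: [-2.8, -0.0, 3.2]
width: 18.7
gripper_force: 59.1
clock: 17.35
eef_pos: [584.5, -4.1, 91.3]
tool_rot: [3.142, 0.004, -2.984]
force: [-0.3, 0.2, 2.6]
width: 18.9
gripper_force: 59.0
```

```bash
python3 -m crank '[[[0,0,-0.12,0],[0,0,-0.2,0],[0,0,-0.3,0],[0,0,-0.5,0],[0,0,-0.6,0],[0,0,-0.6,0],[0,0,-0.6,0],[0,0,-0.3,0],[0,0,0,0]]]'
python3 -m crank '[[[0.04,0.5,0,0],[0.04,0.9,0,0],[0.04,1,0,0],[0.04,1,0,0],[0.04,1,0,0],[0.04,1,0,0],[0.04,1,0,0],[0.04,1,0,0],[0.04,1,0,0],[0.04,1,0,0],[0.04,1,0,0],[0.04,1,0,0]]]'
python3 -m crank '[[[0,1,0,0],[0,0.8,0,0],[0,0.5,0,0],[0,0,0,0],[0,0,0,0],[0,0,0,0],[0,0,0,0]]]'
```

```text
clock: 18.1
eef_pos: [583.8, -4.5, 173.3]
tool_rot: [-3.141, 0.003, -2.984]
force: [0.4, -0.3, -1.3]
width: 18.4
gripper_force: 58.8
clock: 19.1
eef_pos: [524.2, 276.9, 169.9]
tool_rot: [-3.141, -0.003, -2.983]
force: [0.8, 0.9, -1.3]
width: 18.7
gripper_force: 58.8
clock: 19.68
eef_pos: [517.8, 329.7, 171.1]
tool_rot: [-3.14, -0.0, -2.987]
force: [-0.3, -1.1, -1.0]
width: 18.5
gripper_force: 58.8
```

```bash
python3 -m crank '[[[-0.05,0.11,0,0],[0,0,0,0],[0,0,0,0],[0,0,0,0]]]'
python3 - <<'E'
from fit import *
ims=[]
p=np.array(ctrl.read_state()["eef_pos"])
for n in("scene","top"):
    c=ctrl.get_image(n)
    P=proj(c,[p-[0,0,15],p-[0,0,73],[p[0],p[1],75]]); u,v=P[1].astype(int)
    a=cv2.resize(np.ascontiguousarray(c["img"][:,:,::-1])[v-30:v+40,u-30:u+70],None,fx=4,fy=4,interpolation=2)
    for w in P: cv2.circle(a,tuple(int(k) for k in (w+.5-[u-30,v-30])*4),2,(0,0,255),-1)
    ims.append(a)
cv2.imwrite("pics/ret.png",np.hstack(ims))
E
```

```text
clock: 20.02
eef_pos: [518.2, 334.5, 171.4]
tool_rot: [-3.142, 0.0, -2.985]
force: [0.8, 0.4, -1.2]
width: 18.9
gripper_force: 58.8
```

View pics/ret.png

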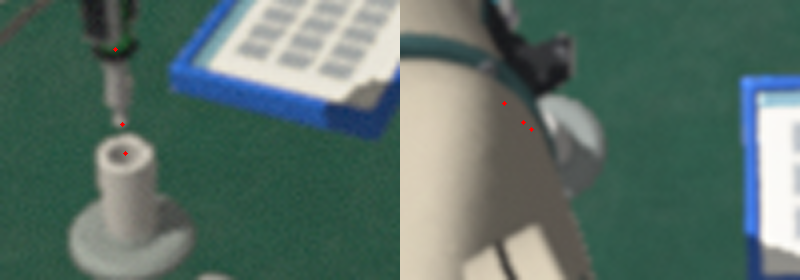

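```bash
python3 -m crank '[[[0,-0.06,0.2,0],[0,0,0.25,0],[0,0,0.25,0],[0,0,0.25,0],[0,0,0.25,0],[0,0,0.25,0],[0,0,0,0]]]'
python3 -m crank '[[[0,0,0.3,0],[0,0,0.3,0],[0,0,0.3,0],[0,0,0.3,0],[0,0,0.2,0],[0,0,0,0],[0,0,0,0]]]'
```

```text
clock: 20.7
eef_pos: [517.4, 332.8, 133.3]
tool_rot: [-3.14, -0.003, -2.984]
force: [0.1, 0.8, -0.6]
width: 18.8
gripper_force: 58.8
clock: 21.28
eef_pos: [518.1, 333.3, 99.6]
tool_rot: [-3.141, -0.001, -2.984]
force: [0.4, 0.2, -1.3]
width: 18.4
gripper_force: 58.8
```

Going in freely; lower the last 9 mm.

```bash
python3 -m crank '[[[0,0,0.1,0],[0,0,0.1,0],[0,0,0.1,0],[0,0,0.08,0],[0,0,0,0],[0,0,0,0],[0,0,0,0]]]'
```

```text
clock: 21.87
eef_pos: [518.3, 333.4, 90.6]
tool_rot: [3.142, 0.0, -2.984]
force: [-0.8, 0.0, -1.3]
width: 18.8
gripper_force: 58.8
```

```bash
python3 -m crank '[[[0,0,0.03,0],[0,0,0,0],[0,0,0,0]]]'
python3 -m crank '[[[0,0,0,0],[0,0,0,0],[0,0,0,0],[0,0,0,0],[0,0,0,0],[0,0,0,0],[0,0,0,0],[0,0,0,0]]]' -1
python3 -m crank '[[[0,0,-0.3,0],[0,0,-0.5,0],[0,0,-0.6,0],[0,0,-0.6,0],[0,0,-0.6,0],[0,0,-0.6,0],[0,0,-0.6,0],[0,0,-0.6,0],[0,0,-0.6,0],[0,0,-0.3,0],[0,0,0,0],[0,0,0,0]]]'
python3 - <<'E'
from fit import *
c=ctrl.get_image("scene"); a=np.ascontiguousarray(c["img"][:,:,::-1])[130:330,180:400]
cv2.imwrite("pics/end.png",cv2.resize(a,None,fx=3,fy=3,interpolation=2))
E
```

```text
clock: 22.12
eef_pos: [518.4, 333.5, 90.0]
tool_rot: [3.141, 0.0, -2.984]
force: [-0.2, -0.5, 0.8]
width: 18.7
gripper_force: 58.9
clock: 22.78
eef_pos: [518.3, 333.4, 89.8]
tool_rot: [3.142, -0.0, -2.984]
force: [0.6, 0.0, -0.3]
width: 85.5
gripper_force: 0.0
clock: 23.78
eef_pos: [518.4, 333.5, 222.9]
tool_rot: [3.141, 0.001, -2.984]
force: [0.3, -0.2, 0.9]
width: 85.6
gripper_force: 0.0
```

View pics/end.png

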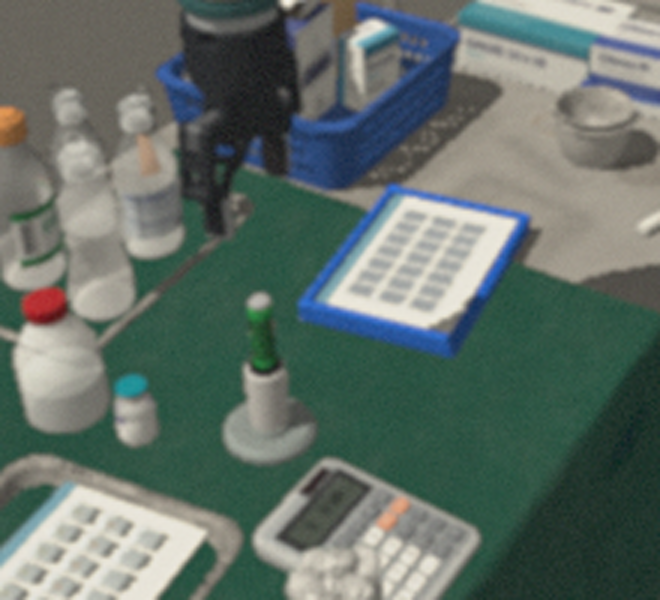

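The pen stands home with its cap at (259,302), the same spot as before. The leaf lies flat and the other things have not moved.

```bash
python3 -c "
from cell import ctrl
print(ctrl.finish_job())"
```

```text
the job is handed in; nothing more can be done
None
```

The card's leaf lies flat after the pen ran the full seam at about 5 cm/s with about 4 N, the pen is back home in its holder, the other things did not move, and the job is handed in (the hand-in returned no verdict).

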